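# Load a paint-test panel into the spring panel holder

## Task

Mount the small paint-test panel, face up, in the spring panel holder: lift it off its bearers by its long edges, put one end into either jaw and push that jaw back on its springs until the other end can be lowered past the lip of the opposite jaw, then ease the panel back until the springs have centred it, gripped level by both jaws, and let go. Its edges bruise easily, so feel your way: never force it against the holder and never let the springs snap it home. Leave the glass vial and the white pot beside the holder standing where they are.

Things in the scene. Friction and masses are not known exactly. Their poses are not given: they have to be found in the camera images.
- panel_mid (a point): centre of the paint-test panel: a flat board 140 x 56 x 8 mm, 0.06 to 0.13 kg, wood below, white ground with dull paint swatches above. x along its length, y along its width, z out of the painted face (up). It lies on two wooden bearers, underside 16 mm above the table; they cross under it 45 to 59 mm either side of its centre. Nothing is under or beside its middle.
- panel: the same panel; origin at the centre of its underside, axes as panel_mid
- end_1 (a point): middle of the panel's end face at its -x end, half-way up its thickness (70 mm from panel_mid), axes as panel_mid
- end_2 (a point): the same at its +x end; the two ends are alike and either may go into either jaw
- seat (a point): middle of the fixed holder at the height where panel_mid belongs, 73 mm above the table; x from jaw A (at -x) to jaw B (at +x), z up. The middle between the jaws lies e farther along +x: the bed with both jaws is slid along the base and clamped by hand, e from -17 to +17 mm, anew each time and not reported: find it by touch. Between the jaws nothing is higher than 45 mm above the table.
- holder: the spring panel holder: dark base 324 x 90 mm, on it a grey bed with a jaw near each end, a black wheel at +x; origin on the table under seat, axes as seat. Each jaw slides outwards by itself on springs: moves at 3 N, then 0.35 N per mm, to a hard stop 16 mm out (8.6 N). Behind it, 97 mm from the jaws' middle, is a post, top 85 mm above the table.
- groove_a (a point): fixed mark: where the back wall of jaw A's groove, at rest, meets the top of its lower lip if e = 0 (69 mm above the table, 65.5 mm from the middle along -x). The groove opens to the middle, 50 mm wide (y). From its back wall the lower lip reaches 7 mm to the middle, the upper lip 5 mm; it is 9.5 mm high, flaring to 12 mm. The jaw's top is 18 mm above the lower lip.
- groove_b (a point): the same for jaw B, at +x (mirror image, alike). A jaw must be pushed back 14 mm from rest before the panel's other end clears the opposite upper lip: 2 mm before the hard stop. Seated, the panel lies on both lower lips and pushes each jaw back by 4.5 mm; the equal springs centre it between them. Axes as seat.
- vial: clear sample vial with a black screw cap, 47 mm across, 124 mm tall, standing on the table 0.13 to 0.15 m from the holder's middle line on its -y side; origin at the centre of its foot
- pot: white lidded pot, 38 mm across, 58 mm tall, standing on the table 0.10 to 0.12 m from the holder's middle line on its +y side; origin at the centre of its foot
Things that resemble listed ones, but are neither listed nor needed, are in the scene too. There is more than one size of the panel; the job needs the larger.

How it is judged:
By the outcome, as a careful person would: the job done as asked, in the order asked, and still so for the second after the job is handed in, with the robot touching nothing.
It also fails if it takes over 64 s, if anything falls off the work surface, if the arm or the gripper's body presses on something with over 40 N, if the wrist force passes 120 N, or if a joint passes its speed limit or range.

## Robot

A 6-joint arm with a two-finger parallel gripper is mounted at the origin on the work surface; the furniture and walls round the work are solid. World frame = base frame: x ahead of the robot, y to its left, z up, the work surface at z = 0. Lengths are in m, angles in rad, forces in N, time in s.
With the tool pointing down it reaches from about 0.375 to 0.825 m from the base axis. Payload 5.5 kg.
Tool frame: the origin (TCP) lies between the finger pads; the fingertips stand 19 mm ahead of it and the grasp point (between the pads) is the TCP (robot.nose_length is the distance from the TCP to the fingertips, in m); z points along the fingers, y is the line along which they close (so a half turn about z gives the same grasp; the last joint's range is limited). The gripper opens to 85 mm and grips with 20 to 120 N. Pads are 22 mm wide; open, the fingers measure 114 mm over their backs; the gripper's body (76 mm by 85 mm) begins 54 mm behind the grasp point. The pads swing forward as they close: fully open they stand 13 mm farther back than shut.
Start: joints at [1.325, 0.314, -0.047, 1.21, 0, 1.571], TCP at [0.146, 0.582, 0.25] pointing down, gripper open.
Joint ranges: [-2.67, 2.67], [-0.69, 1.73], [-1.03, 1.25], [-2.08, 2.16], [-1.42, 1.45], [-3.14, 3.14]. Speed limits (rad/s): [2.39, 2.39, 3.01, 3.14, 3.14, 3.14].

## Interface

Orientations are given as a rotation vector (axis times angle).
In Python, from station import robot, optics gives the robot as it stands.
- The arm moves only by the tool step_arm, never from a script. Its argument "motion" is a list that holds one entry, the list of rows, each a list of 7 numbers: the turn, a rotation vector about the world's x, y, z in rad, then the shift along the world's x, y, z in mm, then the finger opening in mm, from 0 to 85.4. In form: [[[rx, ry, rz, x, y, z, claw], ...]]. A call has 1 to 8 rows; each row is the pose to reach, as a shift and turn from the pose commanded when the call began; what a row does not reach only later rows make up. A row lasts 1/12 s, in which the tool goes at most 41.7 mm and 7.16 degrees, less where a joint would pass 70% of its speed; a pose out of reach is approached as far as the arm can. A call with a gripper value outside its range is refused whole. The fingers move at their own pace and stop on an object; "newtons" is the grip in N (left out, the last holds). Time passes only in rows, so rows that repeat a pose let the fingers close. It gives the time, the measured TCP pose, the force, the opening and the grip force at its end, in the units of the state.
- robot.read_state(): the state, without advancing time (a new reading comes with each control period).
- optics.read_camera(name): name is "scene" or "side" or "wrist"; returns the picture (480x640x3 uint8, blue, green, red); there is no depth.
- optics.calibration(name): a dict with "intrinsics" (3x3 intrinsics, pixels), "xyz" and "attitude" of the camera in the world; the wrist camera has in their place "hand_eye" (4x4, takes a point from camera to tool coordinates, whose origin is the TCP and whose axes are the flange's). Camera axes: x right, y down, z forward; pixel columns grow to the right and rows downward; lengths in m; the calibration is good to about 2 mm. A picture is of the moment at which its call begins: read the wrist's pose just before it. calibration takes no time and is no camera call.
- robot.hand_in(): hands the job in; it is judged then, once.
The state is a dict: "time_s": time; "q": joint angles; "joint_velocities": joint speeds; "tau": joint torques, N m; "position": TCP position; "tcp_rot": TCP orientation; "force": force on the tool from outside, world axes, zero at the start; "moment": the same for the moment, N m; "width": finger opening in m; "grasp_force": force on a finger pad.
Only numpy, scipy, OpenCV 4.12 (cv2) and the standard library are available. Lean on these libraries where they do the work, as an engineer would, in place of code of your own. Each camera call takes 0.05 s, during which the arm holds its last target. There are 200 camera calls.

## Working session

There is one attempt and no reset: what is moved stays moved. The work goes in short steps, Python scripts to look and compute and a tool call to move; the robot and the scene stay as the last step left them, time stands still between calls to the robot, and variables do not carry over. Pictures are saved under pics/ and viewed, at most 11 in all, crops included, and the job is handed in when it is done.

Besides the shell and the picture viewer there is one more tool, called in YAML: its name, and indented under it one key for each argument. step_arm: Moves the arm, as the interface text tells. Its arguments: {"type":"object","properties":{"motion":{"type":"array","items":{"type":"array","items":{"type":"array","items":{"type":"number"}}}},"newtons":{"type":"number"}},"required":["motion"]}

```bash
mkdir -p pics; ls
python3 - <<'E'
from station import robot, optics
import cv2
s=robot.read_state(); print(s['time_s'],s['position'],s['tcp_rot'],s['width'])
for n in ["scene","side"]:
    cv2.imwrite(f"pics/{n}0.png",optics.read_camera(n)); c=optics.calibration(n); print(n,c)
print(optics.calibration("wrist"))
E
```

```text
pics
0.0 [0.14586454 0.58144565 0.24941937] [-3.85110776e-01 -3.11767309e+00  2.67307826e-03] 0.08548690665105545
scene {'intrinsics': array([[502.69940127,   0.        , 311.75851623],
       [  0.        , 502.69940127, 233.00483586],
       [  0.        ,   0.        ,   1.        ]]), 'xyz': array([-0.08685846, -0.31860103,  0.8381723 ]), 'attitude': array([-2.10334638,  1.24670578, -0.51940393])}
side {'intrinsics': array([[590.56351992,   0.        , 311.06344549],
       [  0.        , 590.56351992, 242.47501152],
       [  0.        ,   0.        ,   1.        ]]), 'xyz': array([0.24268241, 0.84559674, 0.46593075]), 'attitude': array([-0.41664739,  2.43955589, -1.57906913])}
{'intrinsics': array([[408.58747515,   0.        , 317.23740372],
       [  0.        , 408.58747515, 242.35291854],
       [  0.        ,   0.        ,   1.        ]]), 'hand_eye': array([[ 8.63341375e-04, -9.54483319e-01, -2.98263052e-01,
         7.44787872e-02],
       [ 9.99999099e-01,  1.13053230e-03, -7.23299861e-04,
        -1.42110291e-04],
       [ 1.02757367e-03, -2.98262159e-01,  9.54483435e-01,
        -1.23614640e-01],
       [ 0.00000000e+00,  0.00000000e+00,  0.00000000e+00,
         1.00000000e+00]])}
```

View pics/scene0.png

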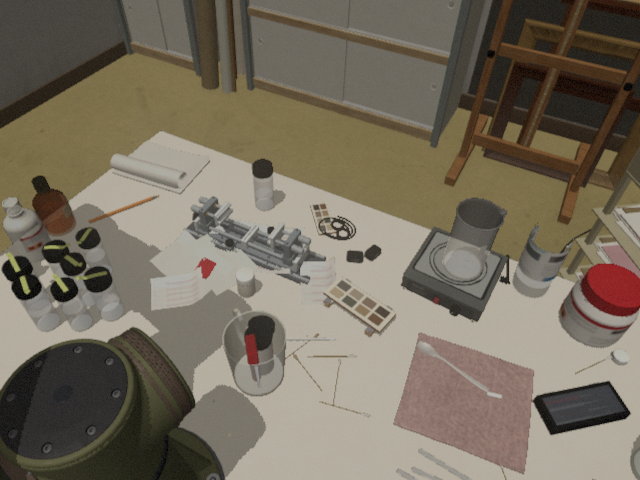

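View pics/side0.png

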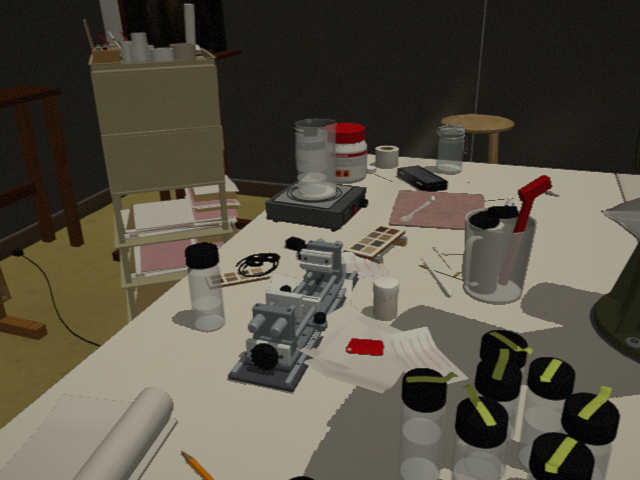

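The scene shows two panel-like boards. (360,303) is a board raised on two bearers, and (325,215) is a smaller one lying beside a cable. I choose (360,303). The holder is at about (255,240), the vial at (263,185) and the pot at (246,283). In the side picture the wheel is at (264,355), so holder +x is roughly world +y. One close crop to check the choice.

```bash
cat > h.py <<'E'
from station import robot, optics
import numpy as np, cv2
from scipy.spatial.transform import Rotation as R
def cam(n,s=None):
    c=optics.calibration(n); K=c['intrinsics']
    if n!='wrist': return K,R.from_rotvec(c['attitude']).as_matrix(),np.array(c['xyz'])
    T=np.eye(4); T[:3,:3]=R.from_rotvec(s['tcp_rot']).as_matrix(); T[:3,3]=s['position']
    T=T@c['hand_eye']; return K,T[:3,:3],T[:3,3]
def back(C,uv,z):
    K,Rm,t=C; d=Rm@np.linalg.solve(K,[uv[0],uv[1],1]); return t+d*(z-t[2])/d[2]
def proj(C,P):
    K,Rm,t=C; p=(np.atleast_2d(P)-t)@Rm; p=p@K.T; return p[:,:2]/p[:,2:]
E
python3 - <<'E'
from h import *
im=cv2.imread("pics/scene0.png")[165:345,180:420]
cv2.imwrite("pics/crop1.png",cv2.resize(im,(800,600),interpolation=cv2.INTER_CUBIC))
C=cam('scene')
print('panel',back(C,(360,303),.024),'small',back(C,(325,215),.01),'holder',back(C,(255,240),.05),'vial',back(C,(264,208),0),'pot',back(C,(247,294),0))
E
```

```text
panel [ 0.48177726 -0.13581296  0.024     ] small [0.68274861 0.04524521 0.01      ] holder [0.50453937 0.12309794 0.05      ] vial [0.64147065 0.1893653  0.        ] pot [0.40610913 0.08314034 0.        ]
```

View pics/crop1.png

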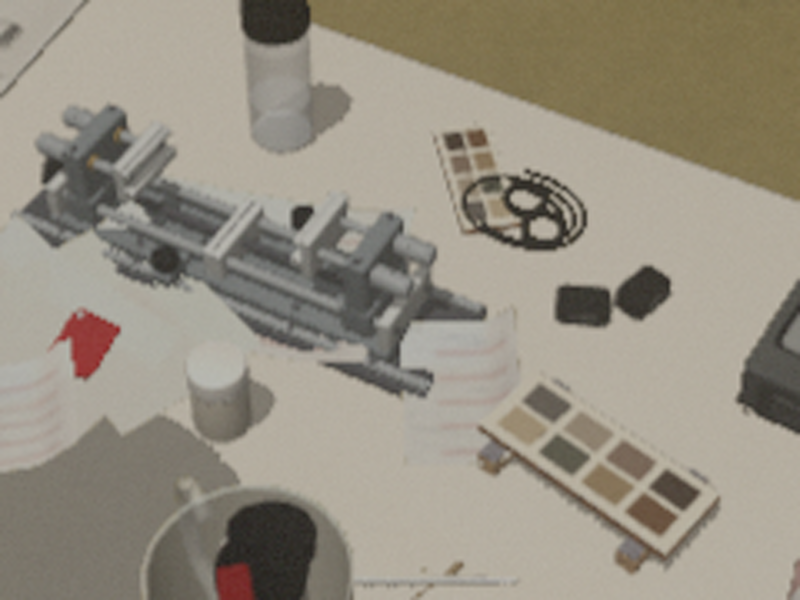

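The crop confirms it. The larger panel stands on bearers with corners near crop (480,428), (545,378), (718,492) and (668,555). The smaller one lies flat under the cable at (470,180). The jaws are at about (145,160) and (330,240), and two similar rails stand at (235,235) and (320,225).

Run:
```python
from h import *
C=cam('scene'); f=lambda u,v:(180+u*.3,165+v*.3)
P=np.array([back(C,f(*p),.024) for p in [(480,428),(545,378),(718,492),(668,555)]]);print(P.round(3),P.mean(0))
print([np.linalg.norm(P[i]-P[i-1]).round(3) for i in range(4)])
d=P[3]+P[2]-P[0]-P[1]; print('panel yaw of +? dir',np.degrees(np.arctan2(d[1],d[0])))
a=back(C,f(97,125),.085);b=back(C,f(372,240),.085);d=a-b;print('posts',a,b,np.linalg.norm(d),np.degrees(np.arctan2(d[1],d[0])),(a+b)/2)
s=robot.read_state();print(R.from_rotvec(s['tcp_rot']).as_matrix().round(3))
```

```text
[[ 0.468 -0.063  0.024]
 [ 0.522 -0.08   0.024]
 [ 0.494 -0.206  0.024]
 [ 0.44  -0.197  0.024]] [ 0.4812161  -0.13641288  0.024     ]
[np.float64(0.137), np.float64(0.056), np.float64(0.129), np.float64(0.055)]
panel yaw of +? dir -101.93197649569277
posts [0.52375388 0.25171819 0.085     ] [0.52193743 0.04254258 0.085     ] 0.20918349684316787 89.50246472540368 [0.52284566 0.14713038 0.085     ]
[[-0.97   0.243 -0.   ]
 [ 0.243  0.97  -0.001]
 [ 0.    -0.002 -1.   ]]
```

step_arm:
  motion:
    - [[0,0,0,40,-35,0,85],[0,0,0,80,-70,0,85],[0,0,0,115,-105,0,85],[0,0,0,150,-140,0,85],[0,0,0,185,-180,0,85],[0,0,0,220,-220,0,85],[0,0,0,255,-255,0,85],[0,0,0,290,-290,0,85]]

```text
time_s: 0.77
position: [0.3831, 0.3455, 0.2501]
tcp_rot: [-0.385, -3.118, 0.0]
force: [0.8, 0.7, -0.1]
width: 0.0853
grasp_force: 0.0
```

step_arm:
  motion:
    - [[0,0,-0.12,17,-28,20,85],[0,0,-0.24,34,-56,40,85],[0,0,-0.36,51,-84,60,85],[0,0,-0.48,68,-112,60,85],[0,0,-0.6,85,-140,60,85],[0,0,-0.72,102,-168,60,85],[0,0,-0.84,120,-196,60,85],[0,0,-0.96,137,-225,60,85]]

```text
time_s: 1.43
position: [0.5199, 0.1209, 0.3101]
tcp_rot: [-1.789, -2.582, 0.0]
force: [1.0, 0.5, -0.5]
width: 0.0849
grasp_force: 0.0
```

step_arm:
  motion:
    - [[0,0,-0.12,0,0,0,85],[0,0,-0.24,0,0,0,85],[0,0,-0.36,0,0,0,85],[0,0,-0.37,0,0,0,85],[0,0,-0.37,0,0,0,85]]

```text
time_s: 1.85
position: [0.5192, 0.1223, 0.31]
tcp_rot: [-2.224, -2.218, 0.001]
force: [0.2, -0.2, 0.6]
width: 0.0851
grasp_force: 0.0
```

Run:
```python
from h import *
s=robot.read_state(); im=optics.read_camera('wrist'); cv2.imwrite('pics/w1.png',im)
np.savez('w1.npz',position=s['position'],tcp_rot=s['tcp_rot']);print(s['position'],R.from_rotvec(s['tcp_rot']).as_matrix().round(3),s['q'],s['force'])
```

```text
[0.51920033 0.12226949 0.30997447] [[ 0.002  1.    -0.001]
 [ 1.    -0.002 -0.   ]
 [-0.    -0.001 -1.   ]] [ 2.31263890e-01  1.70591796e-01 -9.54850390e-02  1.30540633e+00
  3.05383674e-05  1.80453065e+00] [ 0.18313465 -0.24136877  0.55051215]
```

View pics/w1.png

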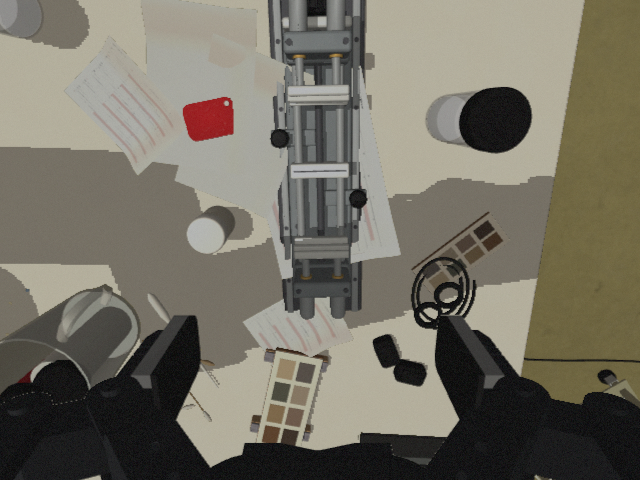

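Wrist view, image up being world +y: the holder's posts are at (318,42) and (322,285). The jaws are at (318,95) for B and (322,247) for A, with a low crossbar at (318,170). The panel is at (290,395), the pot at (210,230) and the vial at (470,120). I'll zoom in on the holder strip.

Run:
```python
from h import *
im=cv2.imread('pics/w1.png')[0:320,250:390]
im=cv2.rotate(im,cv2.ROTATE_90_CLOCKWISE) # x'=319-row, y'=col-250
cv2.imwrite('pics/w1z.png',cv2.resize(im,(800,350),interpolation=cv2.INTER_CUBIC))
```

```text
(no output)
```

View pics/w1z.png

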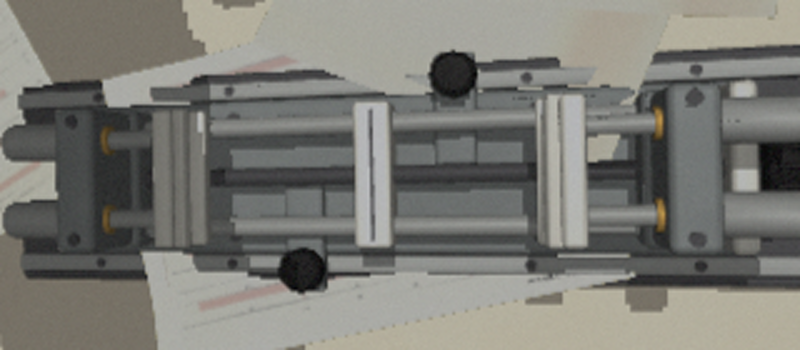

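Run:
```python
from h import *
s=dict(np.load('w1.npz'));C=cam('wrist',s)
f=lambda u,v:(250+v/2.5,319-u/2.5)
for n,p,z in [('postA out',(55,178),.085),('postA in',(97,178),.085),('postB in',(668,168),.085),('postB out',(722,168),.085),('jawA out',(153,178),.087),('jawA in',(200,178),.087),('jawB in',(557,170),.087),('jawB out',(587,170),.087),('lipBlow',(537,170),.069),('lipA',(207,178),.069),('edgeA1',(180,110),.087),('edgeA2',(180,245),.087),('edgeB1',(572,97),.087),('edgeB2',(572,245),.087),('pA1',(76,108),.085),('pA2',(76,250),.085),('pB1',(695,85),.085),('pB2',(695,250),.085),('baseend',(22,180),.012)]: print(n,(back(C,f(*p),z)[:2]*1000).round(1))
for n,uv,z in [('pot',(207,237),.058),('vialcap',(497,118),.124)]: print(n,back(C,uv,z).round(3))
P=[back(C,p,.024) for p in [(273,348),(326,353)]];print('panel end',np.round(P,4))
```

```text
postA out [524.2  35.1]
postA in [524.2  52. ]
postB in [520.8 244.3]
postB out [520.8 259.5]
jawA out [524.1  74.6]
jawA in [524.1  92.3]
jawB in [521.4 211.6]
jawB out [521.4 220.6]
lipBlow [521.4 206. ]
lipA [524.3  89.5]
edgeA1 [499.9  84.9]
edgeA2 [548.   84.8]
edgeB1 [498.2 216.2]
edgeB2 [545.3 216.1]
pA1 [498.2  43.6]
pA2 [550.9  43.6]
pB1 [495.1 252. ]
pB2 [546.2 251.9]
baseend [525.8 -15.5]
pot [0.415 0.086 0.058]
vialcap [0.651 0.195 0.124]
panel end [[ 0.4697 -0.0572  0.024 ]
 [ 0.5303 -0.0638  0.024 ]]
```

The jaws' middle is near x 522.5, y 148 mm, and the holder's x axis is at yaw about 90.9°. Next I go above the panel for a close look.

step_arm:
  motion:
    - [[0,0,-0.03,-5,-35,0,85],[0,0,-0.06,-10,-70,-5,85],[0,0,-0.09,-15,-105,-20,85],[0,0,-0.12,-20,-140,-40,85],[0,0,-0.15,-25,-180,-65,85],[0,0,-0.17,-30,-220,-90,85],[0,0,-0.17,-36,-255,-110,85],[0,0,-0.17,-36,-255,-110,85]]

```text
time_s: 2.57
position: [0.4807, -0.1358, 0.1972]
tcp_rot: [-2.406, -2.016, 0.006]
force: [-0.8, 0.6, 0.3]
width: 0.0847
grasp_force: 0.0
```

Run:
```python
from h import *
s=robot.read_state(); im=optics.read_camera('wrist'); cv2.imwrite('pics/w2.png',im)
np.savez('w2.npz',position=s['position'],tcp_rot=s['tcp_rot']);print(s['position'],R.from_rotvec(s['tcp_rot']).as_matrix().round(3))
```

```text
[ 0.48065296 -0.13584338  0.19717194] [[ 0.175  0.985 -0.005]
 [ 0.985 -0.175 -0.001]
 [-0.002 -0.004 -1.   ]]
```

View pics/w2.png

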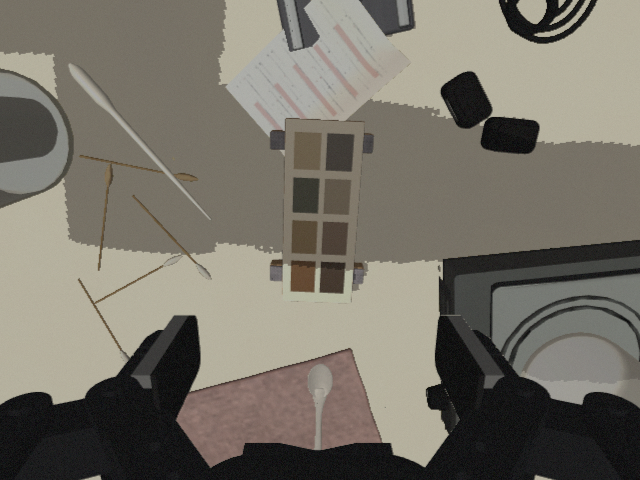

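The panel's corners are at about (286,119), (364,122), (351,303) and (283,300), with the bearers at (277,140), (277,270), (367,143) and (357,270). The middle is free of obstacles.

Run:
```python
from h import *
from scipy.optimize import least_squares
s=dict(np.load('w2.npz'));C=cam('wrist',s)
uv=np.array([(286,119),(364,122),(351,303),(283,300)],float)
def f(p):
    c,q=np.cos(p[2]),np.sin(p[2]); X=np.array([(70,28),(70,-28),(-70,-28),(-70,28)])/1000
    P=np.c_[p[0]+c*X[:,0]-q*X[:,1],p[1]+q*X[:,0]+c*X[:,1],np.full(4,.024)]
    return (proj(C,P)-uv).ravel()
r=least_squares(f,[.48,-.136,1.36]);print(r.x,np.degrees(r.x[2]),r.fun.round(1))
x=R.from_rotvec(s['tcp_rot']).as_matrix()[:,0];print('toolx yaw',np.degrees(np.arctan2(x[1],x[0])),s['position'], (r.x[:2]-s['position'][:2])*1000)
```

```text
[ 0.48458757 -0.13444517  1.35553141] 77.66622877273785 [-1.2 -1.   1.3 -0.6  1.   1.  -1.1  1.2]
toolx yaw 79.92904584913391 [ 0.48065296 -0.13584338  0.19717194] [3.93461577 1.39821256]
```

step_arm:
  motion:
    - [[0,0,-0.04,4,1,-35,85],[0,0,-0.04,4,1,-70,85],[0,0,-0.04,4,1,-105,85],[0,0,-0.04,4,1,-120,85],[0,0,-0.04,4,1,-120,85],[0,0,-0.04,4,1,-120,85]]

```text
time_s: 3.12
position: [0.4874, -0.1307, 0.0804]
tcp_rot: [-2.444, -1.972, 0.001]
force: [0.9, -0.3, 0.6]
width: 0.085
grasp_force: 0.0
```

```bash
cat >> h.py <<'E'
def st():
    s=robot.read_state(); M=R.from_rotvec(s['tcp_rot']).as_matrix()
    print('t',round(s['time_s'],2),'pos mm',(np.array(s['position'])*1000).round(2),'x yaw',np.degrees(np.arctan2(M[1,0],M[0,0])).round(2),'x elev',np.degrees(np.arcsin(M[2,0])).round(2),'y elev',np.degrees(np.arcsin(M[2,1])).round(2),'F',np.round(s['force'],2),'M',np.round(s['moment'],2),'w',round(s['width']*1000,1),'g',s['grasp_force']); return s
E
python3 -c "
from h import *
st()"
```

```text
t 3.12 pos mm [ 487.39 -130.66   80.42] x yaw 77.82 x elev 0.02 y elev -0.07 F [ 0.89 -0.31  0.6 ] M [-0.06  0.01 -0.01] w 85.0 g 0.0
```

step_arm:
  motion:
    - [[0,0,0,-3,-4,-20,85],[0,0,0,-3,-4,-40,85],[0,0,0,-3,-4,-56,85],[0,0,0,-3,-4,-56,85],[0,0,0,-3,-4,-56,85],[0,0,0,-3,-4,-56,75]]
  newtons: 20

```text
time_s: 3.62
position: [0.4862, -0.1358, 0.0263]
tcp_rot: [2.444, 1.97, 0.003]
force: [0.6, -0.1, 0.6]
width: 0.0758
grasp_force: 0.0
```

```bash
python3 -c "
from h import *
st()"
```

```text
t 3.62 pos mm [ 486.15 -135.77   26.29] x yaw 77.73 x elev -0.0 y elev 0.17 F [ 0.61 -0.13  0.62] M [ 0.01  0.01 -0.03] w 75.8 g 0.0
```

step_arm:
  motion:
    - [[0,0,0,-1,1,0,68],[0,0,0,-1,1,0,62],[0,0,0,-1,1,0,59],[0,0,0,-1,1,0,57],[0,0,0,-1,1,0,55],[0,0,0,-1,1,0,53],[0,0,0,-1,1,0,50],[0,0,0,-1,1,0,50]]
  newtons: 30

```text
time_s: 4.28
position: [0.4836, -0.1347, 0.025]
tcp_rot: [2.447, 1.97, 0.001]
force: [-2.3, 1.3, 7.7]
width: 0.0552
grasp_force: 30.5
```

```bash
python3 -c "
from h import *
st()"
```

```text
t 4.28 pos mm [ 483.6  -134.67   24.98] x yaw 77.68 x elev 0.0 y elev 0.03 F [-2.32  1.3   7.68] M [0.17 0.34 0.05] w 55.2 g 30.493881404399872
```

step_arm:
  motion:
    - [[0,0,0,0,0,2,50],[0,0,0,0,0,6,50],[0,0,0,0,0,14,50],[0,0,0,0,0,30,50],[0,0,0,0,0,60,50],[0,0,0,0,0,90,50],[0,0,0,0,0,120,50],[0,0,0,0,0,120,50]]

```text
time_s: 4.95
position: [0.487, -0.1356, 0.1506]
tcp_rot: [2.441, 1.966, 0.008]
force: [1.6, -0.7, -0.1]
width: 0.0551
grasp_force: 32.3
```

Run:
```python
from h import *
s=st(); im=optics.read_camera('wrist'); cv2.imwrite('pics/w3.png',im)
np.savez('w3.npz',position=s['position'],tcp_rot=s['tcp_rot'])
```

```text
t 4.95 pos mm [ 487.03 -135.64  150.58] x yaw 77.68 x elev -0.03 y elev 0.52 F [ 1.6  -0.73 -0.11] M [-0.02 -0.13 -0.06] w 55.1 g 32.32518553733826
```

View pics/w3.png

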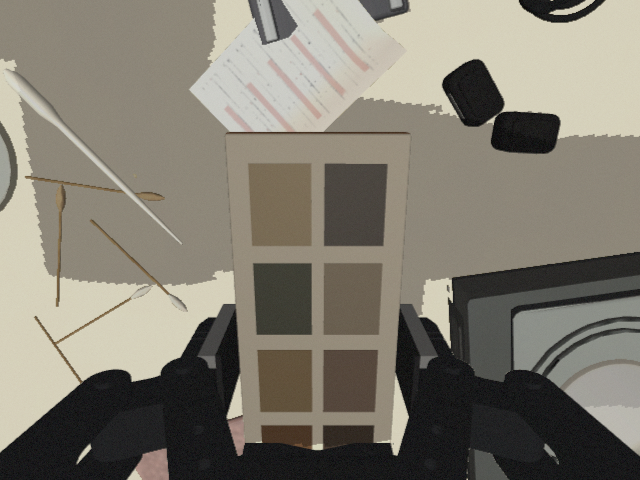

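The panel is held square and central: its far edge is at row 132, columns 226 to 410, and the mid divider at row 342 matches the TCP. Next I carry it over the holder.

step_arm:
  motion:
    - [[0,0,0.03,4,20,0,50],[0,0,0.07,9,55,0,50],[0,0,0.12,14,95,0,50],[0,0,0.16,19,135,0,50],[0,0,0.2,24,175,0,50],[0,0,0.23,29,215,0,50],[0,0,0.23,33,250,0,50],[0,0,0.23,36,270,0,50]]

```text
time_s: 5.67
position: [0.5187, 0.1388, 0.1433]
tcp_rot: [-2.2, -2.24, 0.001]
force: [-0.1, -0.8, -1.0]
width: 0.0554
grasp_force: 32.3
```

step_arm:
  motion:
    - [[0,0,0,0,12,0,50],[0,0,0,0,14,0,50],[0,0,0,0,14,0,50],[0,0,0,0,14,0,50]]

```text
time_s: 6.0
position: [0.5188, 0.1481, 0.1438]
tcp_rot: [-2.206, -2.237, 0.002]
force: [-0.5, -0.6, -1.6]
width: 0.0551
grasp_force: 32.3
```

Run:
```python
from h import *
s=st();cv2.imwrite('pics/side1.png',optics.read_camera('side'));s=st()
```

```text
t 6.0 pos mm [518.79 148.08 143.8 ] x yaw 90.81 x elev -0.06 y elev -0.07 F [-0.47 -0.62 -1.62] M [-0.01  0.01  0.02] w 55.1 g 32.287577390670776
t 6.05 pos mm [518.97 147.89 143.99] x yaw 90.77 x elev -0.04 y elev -0.05 F [ 0.88 -0.19 -1.18] M [ 0.   -0.02  0.01] w 55.0 g 32.28722333908081
```

step_arm:
  motion:
    - [[0.07,0,0,3,8,0,50],[0.148,0,0,3,16,-10,50],[0.148,0,0,3,17,-25,50],[0.148,0,0,3,17,-35,50],[0.148,0,0,3,17,-40,50],[0.148,0,0,3,17,-40,50],[0.148,0,0,3,17,-40,50],[0.148,0,0,3,17,-40,50]]

```text
time_s: 6.72
position: [0.5229, 0.1665, 0.1049]
tcp_rot: [-2.129, -2.162, -0.161]
force: [-1.0, 0.2, -1.1]
width: 0.0551
grasp_force: 32.3
```

Run:
```python
from h import *
s=st();im=optics.read_camera('side');cv2.imwrite('pics/side2.png',im)
cv2.imwrite('pics/side2z.png',cv2.resize(im[200:400,220:420],(800,800),interpolation=cv2.INTER_CUBIC)[:600])
s=st();s=st()
```

```text
t 6.72 pos mm [522.89 166.49 104.91] x yaw 90.88 x elev 8.48 y elev 0.18 F [-1.02  0.25 -1.1 ] M [-0.18  0.02  0.  ] w 55.1 g 32.27816641330719
t 6.77 pos mm [522.96 166.57 104.99] x yaw 90.89 x elev 8.49 y elev 0.19 F [-0.02  0.06 -0.08] M [-0.15 -0.04  0.06] w 55.2 g 32.278279066085815
t 6.77 pos mm [522.96 166.57 104.99] x yaw 90.89 x elev 8.49 y elev 0.19 F [-0.02  0.06 -0.08] M [-0.15 -0.04  0.06] w 55.2 g 32.278279066085815
```

View pics/side2z.png

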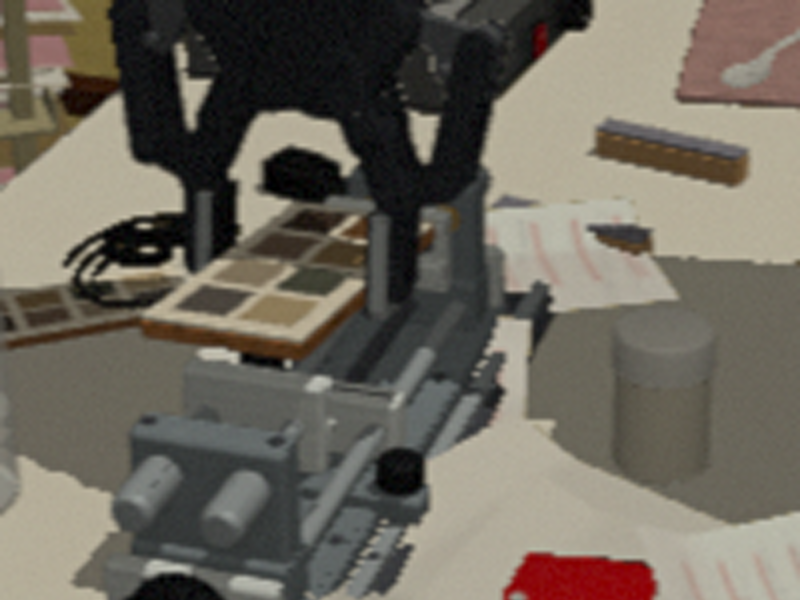

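The side view shows the panel tilted above the holder. Its near edge runs from (145,330) to (300,350) in the crop, above jaw B's top at (186,362) to (405,400) and clear of everything. I'll cross-check these by projection.

Run:
```python
from h import *
C=cam('side')
P=np.array([(495,244,85),(546,244,85),(495,259.5,85),(546,259.5,85),(498,211.6,87),(547,211.6,87),(498,220.6,87),(547,220.6,87),(495,237.1,106.5),(551,237.1,106.5)])/1000
print(((proj(C,P)-[220,200])*4).round(0))
```

```text
[[291. 433.]
 [145. 408.]
 [273. 457.]
 [125. 431.]
 [319. 379.]
 [183. 357.]
 [309. 392.]
 [172. 369.]
 [297. 364.]
 [136. 338.]]
```

step_arm:
  motion:
    - [[0,0,0,0,0,-4,50],[0,0,0,0,0,-8,50],[0,0,0,0,0,-12,50],[0,0,0,0,0,-15,50],[0,0,0,0,-2,-16,50],[0,0,0,0,-5,-16,50],[0,0,0,0,-6,-16,50],[0,0,0,0,-6,-16,50]]

```text
time_s: 7.43
position: [0.5223, 0.1598, 0.0882]
tcp_rot: [-2.13, -2.161, -0.159]
force: [0.1, -1.3, -0.1]
width: 0.055
grasp_force: 32.3
```

Run:
```python
from h import *
s=st();im=optics.read_camera('side');s=st()
```

```text
t 7.43 pos mm [522.28 159.78  88.18] x yaw 90.84 x elev 8.44 y elev 0.11 F [ 0.07 -1.26 -0.13] M [-0.18  0.04 -0.03] w 55.0 g 32.303189635276794
t 7.48 pos mm [522.32 159.95  88.22] x yaw 90.84 x elev 8.45 y elev 0.11 F [-0.11 -0.16 -0.88] M [-0.17 -0.02 -0.  ] w 55.5 g 32.30096876621246
```

step_arm:
  motion:
    - [[0,0,0,0,-0.5,0.8,50],[0,0,0,0,-1.2,0.8,50],[0,0,0,0,-1.9,0.8,50],[0,0,0,0,-2.6,0.8,50],[0,0,0,0,-3.3,0.8,50],[0,0,0,0,-4,0.8,50],[0,0,0,0,-4.5,0.8,50],[0,0,0,0,-4.5,0.8,50]]

```text
time_s: 8.15
position: [0.5224, 0.1558, 0.0891]
tcp_rot: [-2.129, -2.161, -0.16]
force: [1.5, -0.3, -2.2]
width: 0.0555
grasp_force: 32.3
```

step_arm:
  motion:
    - [[0,0,0,0,-0.3,0,50],[0,0,0,0,-0.6,0,50],[0,0,0,0,-1,0,50],[0,0,0,0,-1,0,50]]

```text
time_s: 8.48
position: [0.5224, 0.1548, 0.0891]
tcp_rot: [-2.129, -2.161, -0.16]
force: [-0.0, 0.0, -0.6]
width: 0.055
grasp_force: 32.3
```

step_arm:
  motion:
    - [[0,0,0,0,-0.3,0,50],[0,0,0,0,-0.6,0,50],[0,0,0,0,-1,0,50],[0,0,0,0,-1,0,50]]

```text
time_s: 8.82
position: [0.5224, 0.1538, 0.0891]
tcp_rot: [-2.129, -2.161, -0.16]
force: [0.3, 0.1, -1.7]
width: 0.0557
grasp_force: 32.3
```

```bash
python3 -c "
from h import *
st()"
```

```text
t 8.82 pos mm [522.35 153.84  89.08] x yaw 90.87 x elev 8.48 y elev 0.12 F [ 0.32  0.06 -1.72] M [-0.11  0.01 -0.02] w 55.7 g 32.2998708486557
```

step_arm:
  motion:
    - [[0,0,0,0,-0.3,0,50],[0,0,0,0,-0.6,0,50],[0,0,0,0,-1,0,50],[0,0,0,0,-1,0,50]]

```text
time_s: 9.15
position: [0.5224, 0.1528, 0.0891]
tcp_rot: [-2.129, -2.161, -0.16]
force: [-0.0, 0.1, -0.4]
width: 0.0552
grasp_force: 32.3
```

step_arm:
  motion:
    - [[0,0,0,0,-0.3,0,50],[0,0,0,0,-0.6,0,50],[0,0,0,0,-1,0,50],[0,0,0,0,-1,0,50]]

```text
time_s: 9.48
position: [0.5224, 0.1518, 0.0891]
tcp_rot: [-2.129, -2.161, -0.16]
force: [-0.1, 0.7, -1.0]
width: 0.0552
grasp_force: 32.3
```

```bash
python3 -c "
from h import *
st()"
```

```text
t 9.48 pos mm [522.41 151.79  89.12] x yaw 90.87 x elev 8.48 y elev 0.13 F [-0.13  0.66 -1.01] M [-0.19 -0.01  0.03] w 55.2 g 32.29976534843445
```

step_arm:
  motion:
    - [[0,0,0,0,-0.25,0,50],[0,0,0,0,-0.5,0,50],[0,0,0,0,-0.5,0,50]]

```text
time_s: 9.73
position: [0.5224, 0.1513, 0.0891]
tcp_rot: [-2.129, -2.161, -0.16]
force: [0.2, 1.1, -1.0]
width: 0.0553
grasp_force: 32.3
```

step_arm:
  motion:
    - [[0,0,0,0,-0.25,0,50],[0,0,0,0,-0.5,0,50],[0,0,0,0,-0.5,0,50]]

```text
time_s: 9.98
position: [0.5224, 0.1508, 0.0891]
tcp_rot: [-2.129, -2.161, -0.16]
force: [0.7, 0.1, -1.2]
width: 0.0552
grasp_force: 32.3
```

step_arm:
  motion:
    - [[0,0,0,0,-0.25,0,50],[0,0,0,0,-0.5,0,50],[0,0,0,0,-0.5,0,50]]

```text
time_s: 10.23
position: [0.5224, 0.1503, 0.0891]
tcp_rot: [-2.129, -2.161, -0.16]
force: [-0.6, -0.8, -0.6]
width: 0.0553
grasp_force: 32.3
```

```bash
python3 -c "
from h import *
st()"
```

```text
t 10.23 pos mm [522.39 150.33  89.11] x yaw 90.87 x elev 8.48 y elev 0.13 F [-0.56 -0.77 -0.57] M [-0.21  0.03  0.  ] w 55.3 g 32.29976713657379
```

step_arm:
  motion:
    - [[0,0,0,0,-0.25,0,50],[0,0,0,0,-0.5,0,50],[0,0,0,0,-0.5,0,50]]

```text
time_s: 10.48
position: [0.5224, 0.1501, 0.0892]
tcp_rot: [-2.128, -2.161, -0.161]
force: [0.2, 1.0, -0.9]
width: 0.0551
grasp_force: 32.3
```

step_arm:
  motion:
    - [[0,0,0,0,-0.25,0,50],[0,0,0,0,-0.5,0,50],[0,0,0,0,-0.5,0,50]]

```text
time_s: 10.73
position: [0.5224, 0.1498, 0.0892]
tcp_rot: [-2.128, -2.161, -0.161]
force: [-0.3, 2.5, -1.3]
width: 0.0552
grasp_force: 32.3
```

step_arm:
  motion:
    - [[0,0,0,0,-0.25,0,50],[0,0,0,0,-0.5,0,50],[0,0,0,0,-0.5,0,50]]

```text
time_s: 10.98
position: [0.5224, 0.149, 0.0891]
tcp_rot: [-2.129, -2.161, -0.161]
force: [-0.8, 3.3, -1.1]
width: 0.0551
grasp_force: 32.3
```

```bash
python3 -c "
from h import *
st()"
```

```text
t 10.98 pos mm [522.42 149.02  89.13] x yaw 90.88 x elev 8.5 y elev 0.13 F [-0.78  3.33 -1.07] M [0.51 0.04 0.03] w 55.1 g 32.27000534534454
```

Contact is felt at TCP y of about 149.9, so the jaws' middle is near 146.3. Now I push the jaw back, slowly.

step_arm:
  motion:
    - [[0,0,0,0,0,0,50],[0,0,0,0,-0.6,0,50],[0,0,0,0,-1.3,0,50],[0,0,0,0.1,-2.0,0,50],[0,0,0,0.1,-2.7,0,50],[0,0,0,0.1,-3.4,0,50],[0,0,0,0.1,-4,0,50],[0,0,0,0.1,-4,0,50]]
  newtons: 45

```text
time_s: 11.65
position: [0.5225, 0.1449, 0.0891]
tcp_rot: [-2.129, -2.161, -0.161]
force: [-1.2, 4.8, -0.7]
width: 0.0546
grasp_force: 52.5
```

```bash
python3 -c "
from h import *
st()"
```

```text
t 11.65 pos mm [522.48 144.94  89.13] x yaw 90.87 x elev 8.5 y elev 0.13 F [-1.2   4.78 -0.67] M [ 0.8   0.1  -0.03] w 54.6 g 52.48430907726288
```

step_arm:
  motion:
    - [[0,0,0,0,-0.6,0,50],[0,0,0,0,-1.5,0,50],[0,0,0,0,-2.5,0,50],[0,0,0,0.1,-3.5,0,50],[0,0,0,0.1,-4.5,0,50],[0,0,0,0.1,-5.5,0,50],[0,0,0,0.1,-6.5,0,50],[0,0,0,0.1,-7,0,50]]

```text
time_s: 12.32
position: [0.5226, 0.1385, 0.0892]
tcp_rot: [-2.128, -2.161, -0.162]
force: [-0.3, 6.9, -0.8]
width: 0.0544
grasp_force: 52.5
```

step_arm:
  motion:
    - [[0,0,0,0,-0.5,0,50],[0,0,0,0,-1,0,50],[0,0,0,0,-1.5,0,50],[0,0,0,0,-2,0,50],[0,0,0,0,-2,0,50]]

```text
time_s: 12.73
position: [0.5226, 0.1367, 0.0893]
tcp_rot: [-2.127, -2.161, -0.162]
force: [-0.7, 8.2, 0.8]
width: 0.054
grasp_force: 52.5
```

```bash
python3 -c "
from h import *
st()"
```

```text
t 12.73 pos mm [522.63 136.73  89.3 ] x yaw 90.9 x elev 8.6 y elev 0.13 F [-0.74  8.23  0.81] M [1.42 0.14 0.03] w 54.0 g 52.48248875141144
```

step_arm:
  motion:
    - [[0,0,0,0,0,0,50],[0,0,0,0,0,0,50]]

```text
time_s: 12.9
position: [0.5226, 0.1368, 0.0893]
tcp_rot: [-2.127, -2.161, -0.162]
force: [-0.2, 7.0, -0.6]
width: 0.0549
grasp_force: 52.5
```

Run:
```python
from h import *
s=st();im=optics.read_camera('wrist');cv2.imwrite('pics/w4.png',im)
np.savez('w4.npz',position=s['position'],tcp_rot=s['tcp_rot'])
s=st();im=optics.read_camera('side');cv2.imwrite('pics/side4.png',im);s=st()
```

```text
t 12.9 pos mm [522.63 136.77  89.29] x yaw 90.9 x elev 8.6 y elev 0.13 F [-0.22  6.98 -0.58] M [1.36 0.14 0.05] w 54.9 g 52.48242795467377
t 12.95 pos mm [522.62 136.8   89.3 ] x yaw 90.91 x elev 8.6 y elev 0.13 F [-0.27  6.52 -0.66] M [ 1.37  0.15 -0.02] w 54.6 g 52.48254597187042
t 13.0 pos mm [522.62 136.8   89.28] x yaw 90.9 x elev 8.6 y elev 0.13 F [ 0.23  8.34 -0.34] M [ 1.42  0.14 -0.  ] w 54.6 g 52.48208463191986
```

View pics/w4.png

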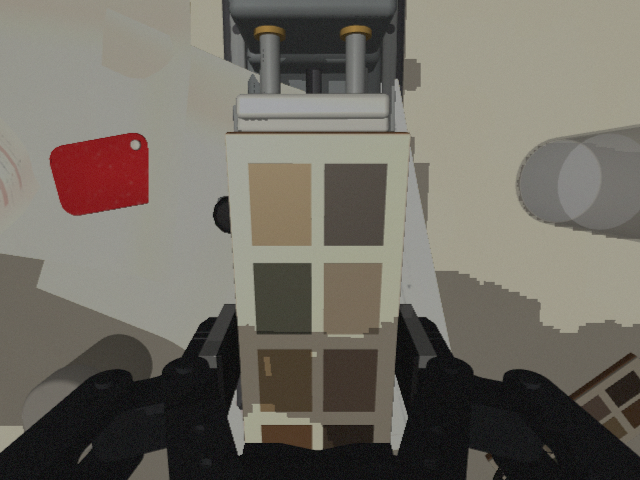

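The wrist view shows the panel's B end edge still at row 132, so it has not slipped in the grip. Jaw B's upper lip is just beyond it at rows 95 to 130. From the moment, about 7.7 N acts, so the jaw is back about 13.1 mm and needs 1.8 mm more.

step_arm:
  motion:
    - [[0,0,0,0,-0.4,0,50],[0,0,0,0,-0.8,0,50],[0,0,0,0,-1.2,0,50],[0,0,0,0,-1.2,0,50],[0,0,0,0,-1.2,0,50]]

```text
time_s: 13.42
position: [0.5226, 0.1357, 0.0893]
tcp_rot: [-2.127, -2.161, -0.163]
force: [-0.5, 8.3, -0.5]
width: 0.0549
grasp_force: 52.5
```

```bash
python3 -c "
from h import *
st()"
```

```text
t 13.42 pos mm [522.63 135.71  89.34] x yaw 90.91 x elev 8.61 y elev 0.13 F [-0.52  8.33 -0.55] M [1.48 0.12 0.06] w 54.9 g 52.4827766418457
```

step_arm:
  motion:
    - [[0,0,0,0,-0.3,0,50],[0,0,0,0,-0.6,0,50],[0,0,0,0,-0.6,0,50],[0,0,0,0,-0.6,0,50]]

```text
time_s: 13.75
position: [0.5226, 0.1352, 0.0893]
tcp_rot: [-2.127, -2.16, -0.163]
force: [-0.6, 8.3, 0.1]
width: 0.0545
grasp_force: 52.5
```

```bash
python3 -c "
from h import *
st()"
```

```text
t 13.75 pos mm [522.61 135.16  89.32] x yaw 90.91 x elev 8.62 y elev 0.13 F [-0.55  8.25  0.12] M [1.52 0.13 0.07] w 54.5 g 52.48269259929657
```

step_arm:
  motion:
    - [[-0.01,0,0,0,-0.2,-0.7,50],[-0.02,0,0,0,-0.1,-1.4,50],[-0.03,0,0,0,0.0,-2.1,50],[-0.037,0,0,0,0.1,-2.6,50],[-0.045,0,0,0,0.2,-3.2,50],[-0.045,0,0,0,0.2,-3.2,50]]

```text
time_s: 14.25
position: [0.5226, 0.1356, 0.0861]
tcp_rot: [-2.15, -2.185, -0.115]
force: [-0.6, 8.4, -0.8]
width: 0.0549
grasp_force: 52.5
```

```bash
python3 -c "
from h import *
st()"
```

```text
t 14.25 pos mm [522.63 135.59  86.09] x yaw 90.92 x elev 6.03 y elev 0.09 F [-0.56  8.41 -0.84] M [1.52 0.11 0.03] w 54.9 g 52.52769112586975
```

step_arm:
  motion:
    - [[0,0,0,0,-0.2,0,50],[0,0,0,0,-0.4,0,50],[-0.01,0,0,0,-0.4,-0.7,50],[-0.02,0,0,0,-0.3,-1.4,50],[-0.035,0,0,0,-0.2,-2.4,50],[-0.035,0,0,0,-0.2,-2.4,50],[-0.035,0,0,0,-0.2,-2.4,50]]

```text
time_s: 14.83
position: [0.5226, 0.1354, 0.0836]
tcp_rot: [-2.168, -2.203, -0.078]
force: [-0.7, 7.7, -0.6]
width: 0.0548
grasp_force: 52.5
```

```bash
python3 -c "
from h import *
st()"
```

```text
t 14.83 pos mm [522.61 135.44  83.64] x yaw 90.93 x elev 4.04 y elev 0.06 F [-0.73  7.66 -0.65] M [1.61 0.12 0.02] w 54.8 g 52.54772186279297
```

step_arm:
  motion:
    - [[-0.01,0,0,0,0.05,-0.7,50],[-0.02,0,0,0,0.1,-1.4,50],[-0.035,0,0,0,0.15,-2.4,50],[-0.045,0,0,0,0.2,-3.1,50],[-0.06,0,0,0,0.2,-4.1,50],[-0.07,0,0,0,0.25,-4.9,50],[-0.07,0,0,0,0.25,-4.9,50]]

```text
time_s: 15.42
position: [0.5226, 0.1358, 0.0787]
tcp_rot: [-2.203, -2.239, -0.0]
force: [-0.8, 7.8, 0.9]
width: 0.0548
grasp_force: 52.7
```

Run:
```python
from h import *
s=st();im=optics.read_camera('wrist');cv2.imwrite('pics/w5.png',im[60:300,160:480]);s=st()
```

```text
t 15.42 pos mm [522.61 135.85  78.66] x yaw 90.93 x elev 0.02 y elev -0.01 F [-0.81  7.78  0.89] M [1.67 0.22 0.03] w 54.8 g 52.650747299194336
t 15.47 pos mm [522.62 135.77  78.72] x yaw 90.93 x elev 0.03 y elev -0.0 F [-0.91  9.04  0.54] M [1.65 0.23 0.01] w 54.9 g 52.645933628082275
```

View pics/w5.png

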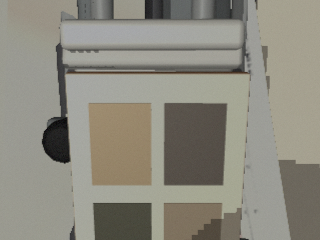

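The panel lies level. Its B end is at crop row 72, clear of jaw B's upper lip at rows 50 to 66. Now I ease it back.

step_arm:
  motion:
    - [[0,0,0,0,0.3,0.1,50],[0,0,0,0,0.7,0.2,50],[0,0,0,0,1.2,0.2,50],[0,0,0,0,1.7,0.2,50],[0,0,0,0,2.2,0.2,50],[0,0,0,0,2.7,0.2,50],[0,0,0,0,3,0.2,50],[0,0,0,0,3,0.2,50]]

```text
time_s: 16.13
position: [0.5226, 0.1383, 0.0789]
tcp_rot: [-2.204, -2.239, -0.0]
force: [-1.2, 7.2, 0.5]
width: 0.0544
grasp_force: 52.6
```

```bash
python3 -c "
from h import *
st()"
```

```text
t 16.13 pos mm [522.6  138.33  78.89] x yaw 90.9 x elev 0.01 y elev -0.0 F [-1.25  7.18  0.46] M [1.52 0.22 0.05] w 54.4 g 52.577510476112366
```

step_arm:
  motion:
    - [[0,0,0,0,0.4,0,50],[0,0,0,0,0.9,0,50],[0,0,0,0,1.4,0,50],[0,0,0,0,1.9,0,50],[0,0,0,0,2.4,0,50],[0,0,0,0,2.8,0,50],[0,0,0,0,3,0,50],[0,0,0,0,3,0,50]]

```text
time_s: 16.8
position: [0.5226, 0.141, 0.0788]
tcp_rot: [2.204, 2.238, -0.001]
force: [-1.2, 6.7, -0.2]
width: 0.0543
grasp_force: 52.6
```

```bash
python3 -c "
from h import *
st()"
```

```text
t 16.8 pos mm [522.57 141.03  78.84] x yaw 90.89 x elev -0.03 y elev -0.01 F [-1.21  6.69 -0.23] M [1.3  0.16 0.03] w 54.3 g 52.57633924484253
```

step_arm:
  motion:
    - [[0,0,0,0,0.3,0,50],[0,0,0,0,0.6,0,50],[0,0,0,0,0.9,0,50],[0,0,0,0,1.3,0,50],[0,0,0,0,1.7,0,50],[0,0,0,0,2,0,50],[0,0,0,0,2,0,50]]

```text
time_s: 17.38
position: [0.5225, 0.1421, 0.0788]
tcp_rot: [2.203, 2.237, -0.003]
force: [-0.9, 3.5, 1.4]
width: 0.0545
grasp_force: 52.7
```

```bash
python3 -c "
from h import *
st()"
```

```text
t 17.38 pos mm [522.53 142.12  78.8 ] x yaw 90.86 x elev -0.14 y elev -0.01 F [-0.86  3.52  1.43] M [0.65 0.23 0.11] w 54.5 g 52.6702094078064
```

step_arm:
  motion:
    - [[0,0,0,0,0.4,0,50],[0,0,0,0,0.8,0,50],[0,0,0,0,1.2,0,50],[0,0,0,0,1.6,0,50],[0,0,0,0,2,0,50],[0,0,0,0,2,0,50]]

```text
time_s: 17.88
position: [0.5225, 0.1442, 0.0788]
tcp_rot: [2.204, 2.237, -0.003]
force: [-1.4, 2.4, 1.1]
width: 0.0545
grasp_force: 52.7
```

```bash
python3 -c "
from h import *
st()"
```

```text
t 17.88 pos mm [522.52 144.18  78.81] x yaw 90.86 x elev -0.14 y elev -0.01 F [-1.44  2.41  1.12] M [0.37 0.3  0.13] w 54.5 g 52.72996723651886
```

step_arm:
  motion:
    - [[0,0,0,0,0.4,0,50],[0,0,0,0,0.8,0,50],[0,0,0,0,1.2,0,50],[0,0,0,0,1.6,0,50],[0,0,0,0,2,0,50],[0,0,0,0,2.2,0,50],[0,0,0,0,2.2,0,50],[0,0,0,0,2.2,0,50]]

```text
time_s: 18.55
position: [0.5225, 0.1464, 0.0788]
tcp_rot: [2.204, 2.237, -0.003]
force: [-2.4, 0.3, 2.3]
width: 0.0548
grasp_force: 52.9
```

Run:
```python
from h import *
s=st();optics.read_camera('side');s=st();optics.read_camera('side');st()
```

```text
t 18.55 pos mm [522.53 146.41  78.83] x yaw 90.86 x elev -0.13 y elev -0.01 F [-2.42  0.31  2.29] M [0.01 0.43 0.1 ] w 54.8 g 52.88196802139282
t 18.6 pos mm [522.49 146.43  78.8 ] x yaw 90.86 x elev -0.13 y elev -0.01 F [-2.28  0.05  2.82] M [0.03 0.45 0.14] w 54.7 g 52.88905084133148
t 18.65 pos mm [522.51 146.43  78.81] x yaw 90.85 x elev -0.12 y elev -0.01 F [-1.69  0.09  2.2 ] M [0.01 0.46 0.11] w 54.7 g 52.89818465709686
```

Fy is about 0, so the panel is centred. I'll relieve the small residual z and x loads, then release.

step_arm:
  motion:
    - [[0,0,0,-0.1,0,0.1,50],[0,0,0,-0.2,0,0.2,50],[0,0,0,-0.3,0,0.3,50],[0,0,0,-0.3,0,0.3,50],[0,0,0,-0.3,0,0.3,50]]
  newtons: 20

```text
time_s: 19.07
position: [0.5224, 0.1465, 0.0789]
tcp_rot: [2.204, 2.237, -0.002]
force: [0.7, 0.8, -3.3]
width: 0.055
grasp_force: 52.3
```

Run:
```python
from h import *
s=st();optics.read_camera('side');st()
```

```text
t 19.07 pos mm [522.42 146.47  78.86] x yaw 90.86 x elev -0.13 y elev 0.01 F [ 0.75  0.78 -3.26] M [ 0.03 -0.09  0.08] w 55.0 g 52.330092787742615
t 19.12 pos mm [522.45 146.46  78.89] x yaw 90.85 x elev -0.13 y elev 0.01 F [ 0.71 -0.15 -3.5 ] M [ 0.05 -0.14  0.16] w 54.8 g 52.28274464607239
```

step_arm:
  motion:
    - [[0,0,0,0.1,0,-0.1,50],[0,0,0,0.1,0,-0.15,50],[0,0,0,0.1,0,-0.15,50],[0,0,0,0.1,0,-0.15,54.5],[0,0,0,0.1,0,-0.15,55],[0,0,0,0.1,0,-0.15,55.5],[0,0,0,0.1,0,-0.15,56],[0,0,0,0.1,0,-0.15,57]]

```text
time_s: 19.78
position: [0.5226, 0.1466, 0.0793]
tcp_rot: [2.204, 2.237, -0.002]
force: [-0.0, 0.8, 0.3]
width: 0.057
grasp_force: 0.0
```

Run:
```python
from h import *
s=st();optics.read_camera('side');st()
```

```text
t 19.78 pos mm [522.58 146.61  79.26] x yaw 90.84 x elev -0.1 y elev 0.02 F [-0.    0.84  0.27] M [ 0.06  0.03 -0.05] w 57.0 g 0.0
t 19.83 pos mm [522.61 146.6   79.3 ] x yaw 90.84 x elev -0.1 y elev 0.03 F [0.3  0.02 0.2 ] M [-0.    0.   -0.02] w 56.8 g 0.0
```

Released without any force. I open further and retreat straight up.

step_arm:
  motion:
    - [[0,0,0,0,0,0,62],[0,0,0,0,0,0,70],[0,0,0,0,0,0,75],[0,0,0,0,0,5,75],[0,0,0,0,0,15,75],[0,0,0,0,0,35,75],[0,0,0,0,0,65,75],[0,0,0,0,0,100,75]]

```text
time_s: 20.5
position: [0.5211, 0.1462, 0.1795]
tcp_rot: [-2.205, -2.238, 0.006]
force: [0.4, 0.7, 0.1]
width: 0.0751
grasp_force: 0.0
```

step_arm:
  motion:
    - [[0,0,0,0,-20,35,75],[0,0,0,0,-50,70,75],[0,0,0,0,-70,90,75],[0,0,0,0,-70,90,75]]

```text
time_s: 20.83
position: [0.525, 0.0738, 0.2757]
tcp_rot: [2.202, 2.229, 0.008]
force: [1.6, -0.6, 0.3]
width: 0.0751
grasp_force: 0.0
```

Run:
```python
from h import *
s=st();a=optics.read_camera('wrist');b=optics.read_camera('side')
a=cv2.resize(a[0:400,160:480],(480,600)); b=cv2.resize(b[200:400,260:366],(318,600),interpolation=cv2.INTER_CUBIC)
cv2.imwrite('pics/fin.png',np.hstack([a,b]))
```

```text
t 20.83 pos mm [524.96  73.84 275.74] x yaw 90.68 x elev -0.15 y elev 0.54 F [ 1.61 -0.56  0.27] M [-0.01 -0.07 -0.01] w 75.1 g 0.0
```

View pics/fin.png

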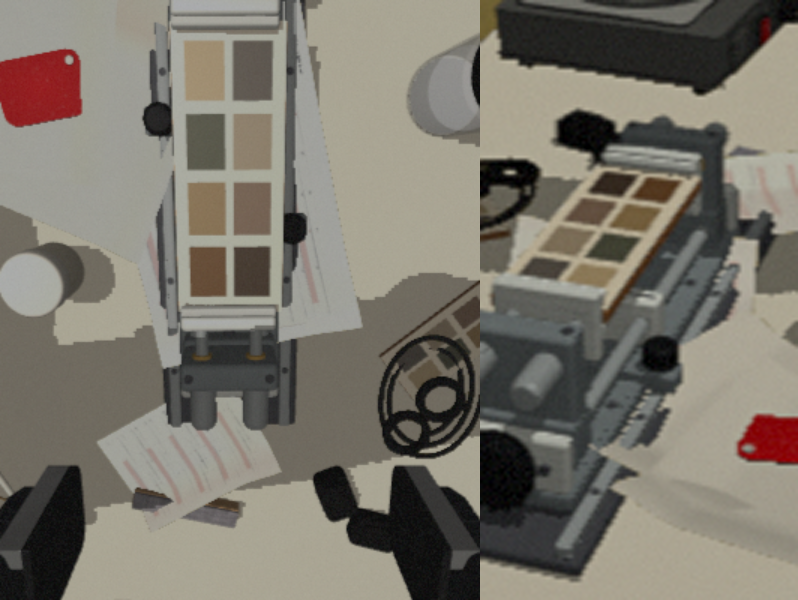

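The panel lies level between the two jaws at (225,15) and (225,315), with both ends under the upper lips. The pot at (30,285) and the vial at (445,95) are still standing. I hand the job in.

```bash
python3 -c "
from station import robot
print(robot.hand_in())"
```

```text
the job is handed in; nothing more can be done
None
```

The panel is mounted face up in the spring holder, level and centred with both ends under the jaw lips, the vial and the white pot are still standing, and the job was handed in at about 21 s; no verdict came back.

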